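# Load the bench charger in order

### The arm

A 7-joint arm with a two-finger parallel gripper is mounted at the origin on the work surface. World frame = base frame: x ahead of the robot, y to its left, z up, the work surface at z = 0. Lengths are in mm, angles in rad, forces in N, time in s.
With the tool pointing down it reaches from about 400 to 875 mm from the base axis. Payload 4.4 kg.
Tool frame: the origin (TCP) lies at the very end of the fingers, on their centre line; the grasp point (between the pads) lies 19 mm behind it; z points along the fingers, y is the line along which they close (so a half turn about z gives the same grasp; the last joint's range is limited). The gripper opens to 85 mm and grips with 20 to 120 N. Pads are 22 mm wide; open, the fingers measure 114 mm over their backs; the gripper's body (76 mm by 85 mm) begins 54 mm behind the grasp point. The pads swing forward as they close: fully open they stand 13 mm farther back than shut.
Start: joints at [-1.344, 0.628, 0.038, 1.517, -0.027, 0.996, -0.02], TCP at [187.588, 622.357, 231.313] pointing down, gripper open.
Joint ranges: [-3.06, 3.06], [-0.37, 2.12], [-1.25, 1.32], [0.18, 2.47], [-1.1, 4.24], [0.23, 1.98], [-2.94, 2.94]. Speed limits (rad/s): [2.57, 2.57, 3.14, 3.14, 3.14, 3.14, 3.14].

### API

Orientations are given as [roll, pitch, yaw] about the fixed x, y, z axes, in that order (R = Rz(yaw) Ry(pitch) Rx(roll)).
In Python, from cell import status, get_image, ctrl, models gives the robot as it stands.
- The arm moves only by the shell command python3 -m handwheel 'ROWS' [OPENING]. ROWS is JSON, a list of rows, each an object with "delta_pos": the shift along the world's x, y, z in cm, a list of three; "yaw": the turn about the world's z in rad. A call has 1 to 10 rows; each row shifts and turns the commanded pose from where the row before left it; what a row does not reach is not made up. A row lasts 1/12 s, in which the tool goes at most 41.7 mm and 7.16 degrees, less where a joint would pass 70% of its speed; a pose out of reach is approached as far as the arm can. A call is refused whole if a number of a shift passes 4.17 or a number of a turn 0.125, either way. A call with a gripper value outside its range is refused whole. OPENING is the opening, from -1 (shut) to 1 (fully open), set as the call begins (- or left out, the last holds). The fingers move at their own pace and stop on an object; the grip force is fixed at half the most. Time passes only in rows, so rows that do not move let the fingers close. It gives the time, the measured TCP pose, the force, the opening and the grip force at its end, in the units of the state.
- status.read_state(): the state, without advancing time (a new reading comes with each control period).
- get_image(name): name is "scene" or "top" or "wrist"; returns a dict with "color" (480x640x3 uint8, red, green, blue), "z_map" (480x640 float32, mm along the optical axis (not along the pixel's ray), 0 where there is no reading), "fx", "fy", "cx", "cy" (pixels), "position" and "rotation" of the camera in the world; the wrist camera has in their place "hand_eye" (4x4, takes a point from camera to tool coordinates, whose origin is the TCP and whose axes are the flange's). Camera axes: x right, y up, looking along -z (the intrinsics and any distortion apply to the point x, -y, -z); pixel columns grow to the right and rows downward; lengths in mm; the calibration is good to about 2 mm. The wrist camera is an equidistant fisheye: a pixel r from the principal point sees the ray r / f radians off the axis. A picture is of the moment at which its call begins: read the wrist's pose just before it.
- ctrl.finish_job(): hands the job in; it is judged then, once.
Trained networks look in a picture, given as the dict that the camera call returned (one of the last four; its "shot" number tells which), for a name from the list of things; names that differ only in an ending like _2 or _b are one class to them, and where a whole thing is asked for, a point or a joint stands for the part that bears it (a point fixed in the world has none). Each returns a list of dicts, best first, with "score" (0 to 1); they miss things now and then, are a little off and sometimes report something else, mostly with a low value. They report only what shows in the picture. A call takes as long as a camera call.
- models.boxes_of(picture, name): "rect" ([left, top, right, bottom] in pixels, round what is visible of it).
The state is a dict: "clock": time; "qpos": joint angles; "qd": joint speeds; "tau": joint torques, N m; "eef_pos": TCP position; "tool_rot": TCP orientation; "force": force on the tool from outside, world axes, zero at the start; "torque": the same for the moment, N m; "width": finger opening in mm; "gripper_force": force on a finger pad.
Only numpy, scipy, OpenCV 4.12 (cv2) and the standard library are available. Lean on these libraries where they do the work, as an engineer would, in place of code of your own. Each camera call takes 0.05 s, during which the arm holds its last target. There are 200 camera calls.

### The job

Load the three battery packs into the charger one after another, starting at the bay next to the control pod: the longest pack there first, then the middle-sized one in the middle bay, then the shortest in the last bay. Each pack has to end up lying flat and straight in its bay, held by the sprung slider behind its tail, with its tongue under the hood and fully home against the contacts. Leave the meter, the screwdriver and the mug alone.

Things in the scene. Friction and masses are not known exactly. Their poses are not given: they have to be found in the camera images.
- charger: Fixed grey three-bay battery charger, deck 165 x 240 mm. Three like bays at y = +75, 0, -75 mm; their flat floor (deck top) is 20 mm above the bench, without side walls. Origin on the bench under the deck; x runs along each bay from spring end to contact end, z up. Contact faces at x = +40 mm, slider faces at rest at x = -10 mm, fixed spring housings 22 mm high at x = -72 to -96 mm.
- bay_left (a point): Bay at the charger's +y end: point on the bay floor at the foot of the upright contact face, on the centre line; axes as the charger. Alike in all bays: the contact block is 44 mm wide and 22 mm high above the floor; its hood overhangs the floor by 7 mm back from the face, underside 15 mm, top 22 mm above the floor; two cheeks under the hood leave an opening 28 mm wide.
- bay_mid (a point): The same point of the middle bay.
- bay_right (a point): The same point of the bay at the charger's -y end.
- face_left (a point): Bay at the +y end: foot of the upright face of its black sprung slider, on the centre line at floor height. Alike in all bays: slider 32 mm wide, top 22 mm above the floor; at rest 50 mm from the contact face; it yields along the charger's -x by up to 52 mm, about 2 N to start and 0.12 N more per mm.
- face_mid (a point): The same point of the middle bay's slider.
- face_right (a point): The same point of the slider in the bay at the -y end.
- pod: Fixed grey control pod with a rocker switch and a round black knob on top, 165 x 44 mm, 40 mm high (54 mm over the knob), at one end of the charger row (+y or -y end; the other end has a plain cap 22 mm high). Origin: centre of its underside. Bay one is the bay next to it.
- pack_long: The longest of three black battery packs, lying flat on the bench: 84 mm overall length along its x, 28 mm wide (y), 24 mm high. The last 8 mm at its +x end is a low tongue, 20 mm wide and 12 mm high with two brass contacts on its end, level with the underside. Origin: underside, middle of the overall length and width; z up. About 101 g.
- nose_long (a point): Tip of the tongue of that pack, at the underside, 42 mm along x from its origin.
- pack_mid: The middle-sized of three black battery packs, lying flat on the bench: 70 mm overall length along its x, 28 mm wide (y), 24 mm high. The last 8 mm at its +x end is a low tongue, 20 mm wide and 12 mm high with two brass contacts on its end, level with the underside. Origin: underside, middle of the overall length and width; z up. About 84 g.
- nose_mid (a point): Tip of the tongue of that pack, at the underside, 35 mm along x from its origin.
- pack_short: The shortest of three black battery packs, lying flat on the bench: 56 mm overall length along its x, 28 mm wide (y), 24 mm high. The last 8 mm at its +x end is a low tongue, 20 mm wide and 12 mm high with two brass contacts on its end, level with the underside. Origin: underside, middle of the overall length and width; z up. About 67 g.
- nose_short (a point): Tip of the tongue of that pack, at the underside, 28 mm along x from its origin.
- meter: Bystander: yellow handheld meter lying on its back, 150 x 75 x 32 mm, origin under its centre.
- driver: Bystander: screwdriver lying on the bench.
- mug: Bystander: white mug, 80 mm across, 90 mm high, origin under its centre.

How it is judged (in metres and radians):
On the way, in this order (a step that is already met when the one before it is completed fails the run):
1. longest pack fully home in bay one (next to the control pod) (((y of pod in the frame of charger above 0 m and (horizontal distance between nose_long and bay_left below 0.006 m and x of nose_long in the frame of bay_left above -0.003 m and z of nose_long in the frame of bay_left below 0.003 m and angle between pack_long's own z axis and vertical below 0.06 rad and angle between the x axis of pack_long and the x axis of charger, either way round below 0.12 rad)) or (y of pod in the frame of charger below 0 m and (horizontal distance between nose_long and bay_right below 0.006 m and x of nose_long in the frame of bay_right above -0.003 m and z of nose_long in the frame of bay_right below 0.003 m and angle between pack_long's own z axis and vertical below 0.06 rad and angle between the x axis of pack_long and the x axis of charger, either way round below 0.12 rad)))), for 0.2 s.
2. middle-sized pack fully home in the middle bay (((y of pod in the frame of charger above 0 m and (horizontal distance between nose_mid and bay_mid below 0.006 m and x of nose_mid in the frame of bay_mid above -0.003 m and z of nose_mid in the frame of bay_mid below 0.003 m and angle between pack_mid's own z axis and vertical below 0.06 rad and angle between the x axis of pack_mid and the x axis of charger, either way round below 0.12 rad)) or (y of pod in the frame of charger below 0 m and (horizontal distance between nose_mid and bay_mid below 0.006 m and x of nose_mid in the frame of bay_mid above -0.003 m and z of nose_mid in the frame of bay_mid below 0.003 m and angle between pack_mid's own z axis and vertical below 0.06 rad and angle between the x axis of pack_mid and the x axis of charger, either way round below 0.12 rad)))), for 0.2 s.
3. shortest pack fully home in the bay farthest from the pod (((y of pod in the frame of charger above 0 m and (horizontal distance between nose_short and bay_right below 0.006 m and x of nose_short in the frame of bay_right above -0.003 m and z of nose_short in the frame of bay_right below 0.003 m and angle between pack_short's own z axis and vertical below 0.06 rad and angle between the x axis of pack_short and the x axis of charger, either way round below 0.12 rad)) or (y of pod in the frame of charger below 0 m and (horizontal distance between nose_short and bay_left below 0.006 m and x of nose_short in the frame of bay_left above -0.003 m and z of nose_short in the frame of bay_left below 0.003 m and angle between pack_short's own z axis and vertical below 0.06 rad and angle between the x axis of pack_short and the x axis of charger, either way round below 0.12 rad)))), for 0.2 s.
At the end, for the whole second after the job is handed in: Longest pack in the bay next to the pod, middle-sized in the middle bay, shortest in the last bay; each with the tip of its tongue within 3 mm of the contact face (6 mm horizontally from the bay's point, 3 mm in height), level within 0.06 rad, straight in the bay within 0.12 rad, and at rest (((y of pod in the frame of charger above 0 m and (horizontal distance between nose_long and bay_left below 0.006 m and x of nose_long in the frame of bay_left above -0.003 m and z of nose_long in the frame of bay_left below 0.003 m and angle between pack_long's own z axis and vertical below 0.06 rad and angle between the x axis of pack_long and the x axis of charger, either way round below 0.12 rad) and (horizontal distance between nose_mid and bay_mid below 0.006 m and x of nose_mid in the frame of bay_mid above -0.003 m and z of nose_mid in the frame of bay_mid below 0.003 m and angle between pack_mid's own z axis and vertical below 0.06 rad and angle between the x axis of pack_mid and the x axis of charger, either way round below 0.12 rad) and (horizontal distance between nose_short and bay_right below 0.006 m and x of nose_short in the frame of bay_right above -0.003 m and z of nose_short in the frame of bay_right below 0.003 m and angle between pack_short's own z axis and vertical below 0.06 rad and angle between the x axis of pack_short and the x axis of charger, either way round below 0.12 rad)) or (y of pod in the frame of charger below 0 m and (horizontal distance between nose_long and bay_right below 0.006 m and x of nose_long in the frame of bay_right above -0.003 m and z of nose_long in the frame of bay_right below 0.003 m and angle between pack_long's own z axis and vertical below 0.06 rad and angle between the x axis of pack_long and the x axis of charger, either way round below 0.12 rad) and (horizontal distance between nose_mid and bay_mid below 0.006 m and x of nose_mid in the frame of bay_mid above -0.003 m and z of nose_mid in the frame of bay_mid below 0.003 m and angle between pack_mid's own z axis and vertical below 0.06 rad and angle between the x axis of pack_mid and the x axis of charger, either way round below 0.12 rad) and (horizontal distance between nose_short and bay_left below 0.006 m and x of nose_short in the frame of bay_left above -0.003 m and z of nose_short in the frame of bay_left below 0.003 m and angle between pack_short's own z axis and vertical below 0.06 rad and angle between the x axis of pack_short and the x axis of charger, either way round below 0.12 rad))) and linear speed of each of pack_long, pack_mid, pack_short below 0.01 m/s); the robot touches nothing.
It fails at once if meter moved more than 20 mm (distance of meter from where it was at the start of the episode above 0.02 m).
It fails at once if driver moved more than 20 mm (distance of driver from where it was at the start of the episode above 0.02 m).
It fails at once if mug moved more than 20 mm (distance of mug from where it was at the start of the episode above 0.02 m).
It also fails if it takes over 72 s, if anything falls off the work surface, if the arm or the gripper's body presses on something with over 40 N, if the wrist force passes 120 N, or if a joint passes its speed limit or range.

## Working session

There is one attempt and no reset: what is moved stays moved. The work goes in short steps, Python scripts to look and compute and a shell command to move; the robot and the scene stay as the last step left them, time stands still between calls to the robot, and variables do not carry over. Pictures are saved under pics/ and viewed, at most 10 in all, crops included, and the job is handed in when it is done.

```bash
mkdir -p pics; ls
cat > h.py <<'E'
import numpy as np,cv2
from cell import status,get_image,ctrl,models
def world(p):
    z=p["z_map"].astype(float);v,u=np.mgrid[0:480,0:640]
    c=np.stack([(u-p["cx"])/p["fx"]*z,-(v-p["cy"])/p["fy"]*z,-z],-1)
    w=c@np.array(p["rotation"]).T+np.array(p["position"]);w[z==0]=np.nan
    return w
def save(p,n): cv2.imwrite("pics/"+n,p["color"][:,:,::-1])
E
python3 - <<'E'
from h import *
np.set_printoptions(precision=1,suppress=True)
for n in ("top","scene"):
    p=get_image(n);save(p,n+"0.png");w=world(p);np.save(n+"w.npy",w)
    print(n,p["position"],{k:p[k] for k in p if k not in("color","z_map","position","rotation")})
    for t in ("charger","pod","pack_long","pack_mid","pack_short","meter","driver","mug"):
        for d in models.boxes_of(p,t)[:3]:
            l,a,r,b=[int(x) for x in d["rect"]];print(t,round(d["score"],2),l,a,r,b,w[(a+b)//2,(l+r)//2])
print(status.read_state())
E
```

```text
picsTraceback (most recent call last):
  File "<stdin>", line 4, in <module>
  File "h.py", line 6, in world
    w=c@np.array(p["rotation"]).T+np.array(p["position"]);w[z==0]=np.nan
      ~~~~~~~~~~~~~~~~~~~~~~~~~~~^~~~~~~~~~~~~~~~~~~~~~~~
ValueError: operands could not be broadcast together with shapes (480,640) (3,)
```

```bash
sed -i 's/^import numpy as np,cv2/&\nfrom scipy.spatial.transform import Rotation as Ro/; s/np.array(p\["rotation"\]).T/Ro.from_euler("xyz",p["rotation"]).as_matrix().T/' h.py
python3 - <<'E'
from h import *
np.set_printoptions(precision=1,suppress=True)
for n in ("top","scene"):
    p=get_image(n);save(p,n+"0.png");w=world(p);np.save(n+"w.npy",w)
    print(n,p["position"],{k:p[k] for k in p if k not in("color","z_map","position")})
    for t in ("charger","pod","pack_long","pack_mid","pack_short","meter","driver","mug"):
        for d in models.boxes_of(p,t)[:3]:
            l,a,r,b=[int(x) for x in d["rect"]];print(t,round(d["score"],2),l,a,r,b,w[(a+b)//2,(l+r)//2])
print(status.read_state())
E
```

```text
top [ 493.4   47.7 1181.2] {'fx': 557.5056702910683, 'fy': 557.5056702910683, 'cx': 315.35703249439234, 'cy': 234.38962348072135, 'rotation': array([ 0.1,  0. , -1.5]), 'shot': 2}
pod 0.68 192 321 286 358 [352.5 217.1  26.7]
pod 0.65 377 300 460 321 [ 421.6 -146.9   37.6]
pack_long 0.86 249 197 285 228 [616.2 167.8  23.8]
pack_mid 0.82 178 267 213 283 [481.3 313.2  25.2]
pack_short 0.73 242 275 275 292 [468.  181.9  24.8]
pack_short 0.27 176 269 214 284 [479.2 313.5  23.4]
meter 0.93 277 92 326 168 [788.9 100.8  33.8]
meter 0.27 373 179 458 299 [ 566.2 -139.6   34.4]
driver 0.66 378 180 461 301 [ 563.8 -146.5   41.8]
driver 0.58 192 321 286 357 [352.5 217.1  26.7]
mug 0.6 143 145 205 189 [709.8 371.    7.9]
scene [1361.7  295.1  615.4] {'fx': 466.24014851042, 'fy': 466.24014851042, 'cx': 326.6799940971251, 'cy': 240.1608831720044, 'rotation': array([1. , 0. , 1.8]), 'shot': 3}
charger 0.6 180 213 289 287 [ 590.4 -147.4   17.8]
pod 0.87 226 199 295 224 [ 442.6 -143.5   36.6]
pack_long 0.85 351 267 388 298 [630.3 169.7  20.7]
pack_mid 0.68 430 246 466 264 [493.9 317.7  19.8]
pack_mid 0.32 278 301 347 376 [822.  108.6  35.4]
pack_short 0.66 374 233 399 257 [480.1 179.3  13.7]
pack_short 0.38 179 209 288 285 [ 584.1 -152.4   20.9]
meter 0.92 275 300 349 374 [820.2 108.1  35.8]
driver 0.78 370 206 413 226 [355.  170.5  17.3]
mug 0.76 434 278 504 349 [741.3 359.4  79.3]
mug 0.24 275 303 352 377 [824.2 111.   33.4]
mug 0.23 183 211 288 288 [ 587.9 -145.9   19.1]
{'clock': 0.95, 'qpos': array([-1.3,  0.6,  0. ,  1.5, -0. ,  1. , -0. ]), 'qd': array([-0.,  0.,  0., -0.,  0.,  0.,  0.]), 'tau': array([  0. , -56.3,   1.2, -19.4,   0. ,   0. ,  -0. ]), 'eef_pos': array([187.5, 622.4, 231.3]), 'tool_rot': array([-3.1, -0. ,  2.8]), 'force': array([-0.7, -0.7,  0.3]), 'torque': array([ 0.,  0., -0.]), 'gripper_force': 0.0, 'width': 85.03084353578231}
```

View pics/top0.png

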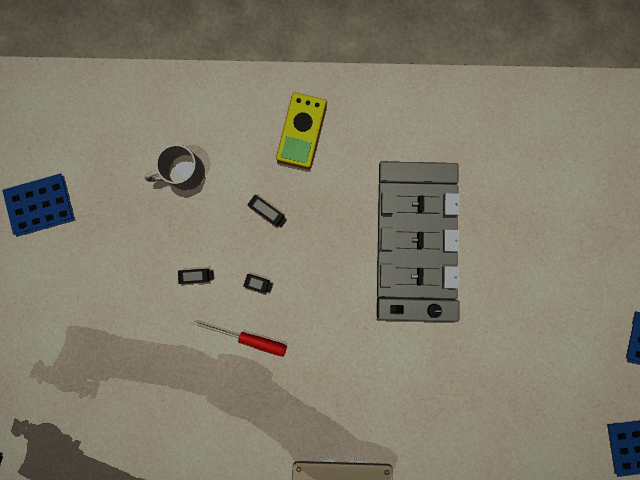

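View pics/scene0.png

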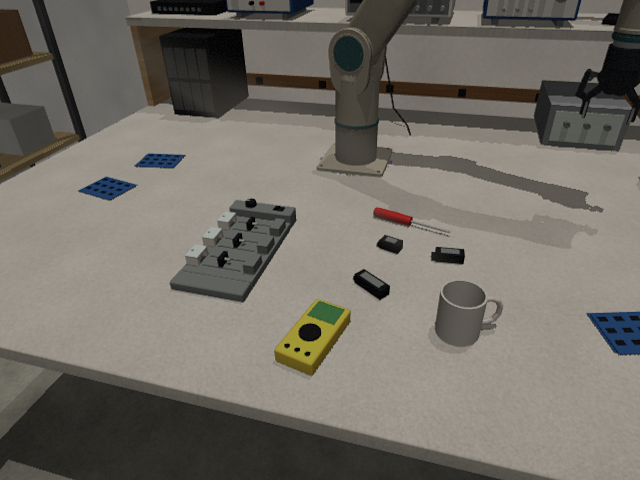

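```bash
python3 -m handwheel '[{"delta_pos":[2.5,-3,1.5],"yaw":-0.125},{"delta_pos":[2.5,-3,1.5],"yaw":-0.125},{"delta_pos":[2.5,-3,1.5],"yaw":-0.125},{"delta_pos":[2.5,-3,1],"yaw":-0.125},{"delta_pos":[2.5,-3,1],"yaw":-0.125},{"delta_pos":[2.5,-3,1],"yaw":-0.125},{"delta_pos":[2.5,-3,0],"yaw":-0.125},{"delta_pos":[2.5,-3,0],"yaw":-0.125},{"delta_pos":[2.5,-3,0],"yaw":-0.125},{"delta_pos":[2.5,-3,0],"yaw":-0.125}]'
python3 -m handwheel '[{"delta_pos":[2.5,-3,0]},{"delta_pos":[2.5,-3,0]},{"delta_pos":[2,-3,0]},{"delta_pos":[0,0,0]},{"delta_pos":[0,0,0]}]'
python3 - <<'E'
from h import *
np.set_printoptions(precision=4,suppress=True)
s=status.read_state();p=get_image("wrist");save(p,"w1.png")
import pickle;pickle.dump((s,p),open("w1.pkl","wb"))
print(s["eef_pos"],s["tool_rot"],s["qpos"],p["hand_eye"],{k:p[k] for k in p if k not in("color","z_map","hand_eye")})
# top height profile of charger
w=np.load("topw.npy")
for r in range(158,326,4): print(r,[int(round(x)) for x in np.nan_to_num(w[r,372:466:5,2])])
print(w[160,380],w[320,380],w[160,456],w[320,456])
E
```

```text
clock: 1.78
eef_pos: [438.2, 321.2, 306.6]
tool_rot: [3.141, -0.001, 1.593]
force: [0.5, -0.2, -0.4]
width: 85.4
gripper_force: 0.0
[438.2005 321.2331 306.5871] [ 3.1411 -0.0009  1.5929] [-0.9737  0.4183  0.4236  1.7245 -0.1954  1.0395 -0.461 ] [[  -0.0006    0.9492    0.3146   81.5244]
 [   1.        0.0009   -0.0005    1.3645]
 [  -0.0008    0.3146   -0.9492 -141.0013]
 [   0.        0.        0.        1.    ]] {'fx': 371.64829954431775, 'fy': 371.64829954431775, 'cx': 310.48404048867536, 'cy': 236.69604697925843, 'shot': 4}
158 [2, 6, -4, 0, 1, 1, -2, -2, -2, 3, -3, 1, 3, -3, -1, 3, -4, -1, 1]
162 [0, -3, 20, 25, 20, 20, 17, 20, 18, 23, 18, 15, -3, -2, 1, 0, 3, -3, 0]
166 [2, 2, 22, 20, 16, 21, 19, 26, 24, 23, 21, 22, 25, 20, 24, 22, 23, 21, -2]
170 [1, 1, 20, 22, 25, 18, 24, 24, 22, 22, 22, 24, 22, 21, 21, 19, 22, 23, 4]
174 [0, 2, 23, 22, 22, 23, 23, 21, 23, 21, 19, 21, 25, 21, 22, 18, 24, 23, -1]
178 [-3, 0, 20, 26, 27, 24, 21, 23, 22, 22, 21, 20, 20, 20, 23, 21, 22, 21, -1]
182 [-2, 0, 13, 15, 14, 16, 18, 17, 18, 18, 21, 20, 22, 22, 20, 20, 22, 21, -3]
186 [0, -2, 21, 20, 22,
[... 2217 characters left out ...]
 36, 35, 30, 29, 17, 9, 7, -1, -4, 15, 18, 22, 19, 16, 17, 2, 0]
302 [-3, 20, 40, 37, 38, 37, 41, 41, 37, 37, 40, 41, 43, 37, 36, 39, 39, 38, -4]
306 [6, 18, 39, 40, 45, 42, 40, 39, 40, 40, 36, 38, 54, 52, 40, 38, 37, 41, 2]
310 [-1, 21, 38, 37, 45, 46, 45, 40, 36, 38, 40, 45, 54, 54, 39, 38, 37, 39, -1]
314 [-3, 22, 36, 42, 43, 37, 42, 41, 38, 41, 39, 36, 53, 52, 42, 0, 40, 39, 0]
318 [2, 1, 38, 38, 41, 38, 38, 0, 37, 40, 38, 36, 40, 39, 43, 41, 37, 40, -2]
322 [-4, -1, 2, -3, 0, -1, 2, -2, -3, -3, -1, 3, -1, 0, -3, 0, -2, 1, -4]
[735.3768 -68.1737   2.7462] [396.3493 -74.0179  -0.3176] [ 739.5361 -230.6201   -0.6431] [ 403.6275 -223.1489   40.9717]schema error: expected keys delta_pos, yaw
```

View pics/w1.png

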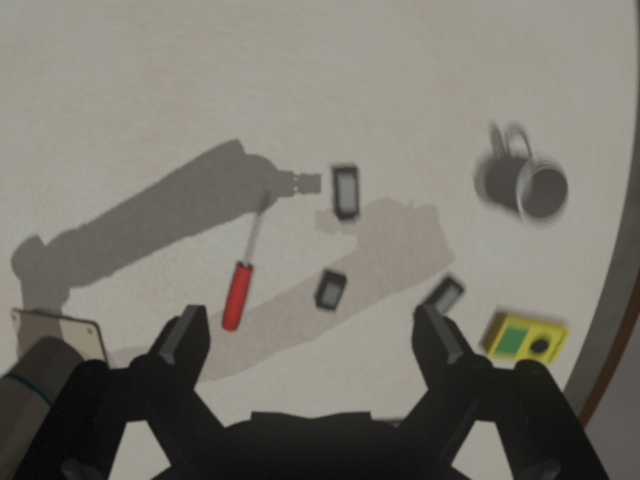

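```bash
python3 -m handwheel '[{"delta_pos":[2,-2.5,0],"yaw":0},{"delta_pos":[2,-2,0],"yaw":0},{"delta_pos":[0,0,0],"yaw":0},{"delta_pos":[0,0,0],"yaw":0},{"delta_pos":[0,0,0],"yaw":0}]'
cat >> h.py <<'E'
def wworld(p,s):
    z=p["z_map"].astype(float);v,u=np.mgrid[0:480,0:640]
    a=(u-p["cx"])/p["fx"];b=(v-p["cy"])/p["fy"];r=np.hypot(a,b)+1e-9;k=np.tan(np.minimum(r,1.4))/r
    c=np.stack([a*k*z,-b*k*z,-z],-1);H=np.array(p["hand_eye"])
    t=c@H[:3,:3].T+H[:3,3]
    w=t@Ro.from_euler("xyz",s["tool_rot"]).as_matrix().T+np.array(s["eef_pos"]);w[z==0]=np.nan
    return w
def pack(w,rect,m=6):
    l,a,r,b=[int(x) for x in rect];q=w[max(0,a-m):b+m,max(0,l-m):r+m].reshape(-1,3);q=q[(q[:,2]>16)&(q[:,2]<32)]
    c,sz,an=cv2.minAreaRect(q[:,:2].astype(np.float32));bx=cv2.boxPoints((c,sz,an))
    t=w[a-m:b+m,l-m:r+m].reshape(-1,3);t=t[(t[:,2]>6)&(t[:,2]<16)]
    return np.array(c),sz,an,np.median(q[:,2]),len(q),np.nanmedian(t,0)
E
python3 - <<'E'
from h import *
np.set_printoptions(precision=1,suppress=True)
s=status.read_state();p=get_image("wrist");save(p,"w2.png");w=wworld(p,s);np.save("w2w.npy",w)
print(s["eef_pos"],s["tool_rot"],s["qpos"])
pt=get_image("top");wt=world(pt)
g=wt[np.isfinite(wt[...,2])]
for n in ("long","mid","short"):
  for q,ww in((p,w),(pt,wt)):
    for d in models.boxes_of(q,"pack_"+n)[:1]:
        try: print(n,q is p and "wrist" or "top",round(d["score"],2),np.array(d["rect"]),*pack(ww,d["rect"]))
        except Exception as e: print(n,e)
E
```

```text
clock: 2.25
eef_pos: [476.8, 278.4, 306.0]
tool_rot: [-3.141, -0.001, 1.599]
force: [0.2, 0.2, -0.2]
width: 85.6
gripper_force: 0.0
[476.8 278.4 306. ] [-3.1 -0.   1.6] [-0.9  0.4  0.4  1.7 -0.2  1.  -0.3]
long wrist 0.61 [391.4 239.2 444.5 301.6] [622.1 173.7] (76.50835418701172, 30.013704299926758) 56.4665641784668 22.45755143036135 1196 [606.1 174.2  10.6]
long top 0.78 [247.8 195.5 288.3 226.8] [619.1 168.7] (83.73736572265625, 27.906658172607422) 55.72462844848633 23.658532402822402 487 [598.8 137.   10.9]
mid wrist 0.98 [297.3 124.2 328.9 184. ] [480.5 321.1] (28.176952362060547, 62.873077392578125) 5.175987243652344 22.502954824518554 1307 [482.3 285.3  10.3]
mid top 0.84 [180.7 265.8 215.3 285.1] [479.7 314.6] (27.790063858032227, 69.31201171875) 5.375847816467285 23.52458473148181 397 [484.  284.9  10.6]
short wrist 0.63 [286.  235.4 319.4 279.4] [468.4 189.1] (48.944541931152344, 28.980146408081055) 73.6476058959961 22.35740756925543 852 [466.4 208.8  10.6]
short top 0.65 [244.7 276.2 273.9 291.2] [466.3 183. ] (55.067108154296875, 27.980072021484375) 73.20553588867188 23.389354290131905 322 [462.  160.2  11.4]
```

View pics/w2.png

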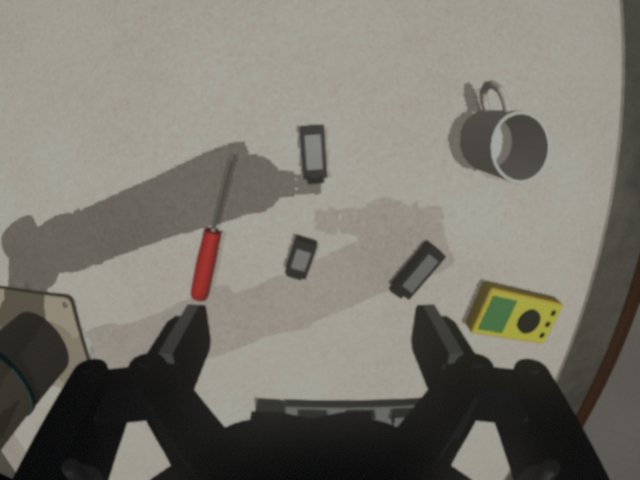

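```bash
python3 -m handwheel '[{"delta_pos":[2.5,-1.8,-2],"yaw":-0.1},{"delta_pos":[2.5,-1.8,-2],"yaw":-0.1},{"delta_pos":[2.5,-1.8,-2],"yaw":-0.1},{"delta_pos":[2.5,-1.8,-2],"yaw":-0.1},{"delta_pos":[2.5,-1.8,-2],"yaw":-0.1},{"delta_pos":[2,-1.4,-3],"yaw":-0.1},{"delta_pos":[0,0,-3],"yaw":-0.014},{"delta_pos":[0,0,-3],"yaw":0},{"delta_pos":[0,0,-2],"yaw":0},{"delta_pos":[0,0,0],"yaw":0}]' 0.6
python3 - <<'E'
from h import *
np.set_printoptions(precision=1,suppress=True)
s=status.read_state();print(s["eef_pos"],s["tool_rot"],s["width"])
p=get_image("top");w=world(p);save(p,"t2.png")
for _ in range(3): w=np.nanmean([w,world(get_image("top"))],0)
np.save("topw2.npy",w)
# charger fit: points z>10 in region
reg=w[155:330,370:470];m=reg[...,2]
q=reg[(m>12)];c,sz,an=cv2.minAreaRect(q[:,:2].astype(np.float32));print("deck",c,sz,an)
m2=((m>33)&(m<52)).astype(np.uint8);n,lab,st,ce=cv2.connectedComponentsWithStats(m2)
for i in range(1,n):
    if st[i,4]>20:
        q=reg[lab==i];c,sz,an=cv2.minAreaRect(q[:,:2].astype(np.float32));print(st[i],np.array(c),np.array(sz),an,np.median(q,0))
E
```

```text
clock: 3.48
eef_pos: [618.8, 173.4, 91.2]
tool_rot: [-3.135, 0.006, 0.985]
force: [-1.5, -0.1, -1.7]
width: 68.5
gripper_force: 0.0
[618.8 173.4  91.2] [-3.1  0.   1. ] 68.54624489344681
deck (565.4285888671875, -147.97366333007812) (330.38604736328125, 165.76121520996094) 0.03321892023086548
[ 12  37  12  22 264] [639.7 -81.2] [43.3 23.1] 0.8021891117095947 [639.4 -81.4  41.4]
[ 74  38  16  22 325] [ 640.4 -213. ] [44.  29.7] 0.18423452973365784 [ 639.7 -212.8   41.5]
[43 41 11 16 92] [ 639.3 -144.4] [30.6 19.7] 1.8239974975585938 [ 640.  -149.3   41. ]
[ 11  73  13  22 272] [565.5 -81.4] [43.4 24.4] 0.5500333905220032 [566.3 -81.1  41.3]
[ 74  75  15  22 324] [ 564.7 -212.4] [28.4 43.2] 89.80770111083984 [ 565.2 -211.8   41.4]
[ 42  77  12  16 103] [ 564.9 -144.3] [30.8 21.7] 0.9822878241539001 [ 564.1 -148.7   41.4]
[ 10 110  13  22 265] [490. -81.] [42.9 23.8] 0.7855437994003296 [489.2 -80.9  41.4]
[ 73 111  16  22 321] [ 490.8 -212.4] [42.9 29. ] 0.24079738557338715 [ 490.1 -212.1   41.5]
[ 42 114  11  16  92] [ 489.7 -144. ] [19.6 30.6] 89.51710510253906 [ 490.2 -149.2   41.2]
[   8  143   82   24 1634] [ 422.3 -148.2] [165.4  44.1] 89.9637222290039 [ 423.1 -140.6   39.4]<stdin>:5: RuntimeWarning: Mean of empty slice
```

```bash
python3 -m handwheel '[{"delta_pos":[0,0,-3],"yaw":0},{"delta_pos":[0,0,-2],"yaw":0},{"delta_pos":[0,0,0],"yaw":0},{"delta_pos":[0,0,0],"yaw":0},{"delta_pos":[0,0,0],"yaw":0}]'
python3 - <<'E'
from h import *
s=status.read_state();print(s["eef_pos"],s["tool_rot"],s["width"],s["force"])
E
```

```text
clock: 4.1
eef_pos: [623.8, 173.9, 48.3]
tool_rot: [3.139, -0.002, 0.985]
force: [-0.4, 0.4, 1.1]
width: 68.3
gripper_force: 0.0
[623.84949062 173.88133988  48.29911696] [ 3.13909850e+00 -2.36276569e-03  9.84876489e-01] 68.32148474832668 [-0.37357308  0.41999361  1.06090799]
```

```bash
python3 -m handwheel '[{"delta_pos":[-0.1,0,-2],"yaw":0},{"delta_pos":[0,0,-1.5],"yaw":0},{"delta_pos":[0,0,-1.0],"yaw":0},{"delta_pos":[0,0,0],"yaw":0},{"delta_pos":[0,0,0],"yaw":0}]'
python3 -m handwheel '[{"delta_pos":[0,0,0],"yaw":0},{"delta_pos":[0,0,0],"yaw":0},{"delta_pos":[0,0,0],"yaw":0},{"delta_pos":[0,0,0],"yaw":0},{"delta_pos":[0,0,0],"yaw":0}]' -1
```

```text
clock: 4.52
eef_pos: [621.1, 173.5, 0.9]
tool_rot: [-3.141, 0.001, 0.985]
force: [0.5, 0.2, 0.2]
width: 68.0
gripper_force: 0.0
clock: 4.93
eef_pos: [622.1, 173.8, 2.0]
tool_rot: [3.14, -0.001, 0.985]
force: [-0.7, 0.0, 5.6]
width: 27.2
gripper_force: 60.4
```

```bash
python3 -m handwheel '[{"delta_pos":[0,0,1.5],"yaw":0},{"delta_pos":[0,0,2.5],"yaw":0},{"delta_pos":[0.5,-1.5,2.5],"yaw":0.06},{"delta_pos":[1,-3,1.5],"yaw":0.08},{"delta_pos":[1,-3,0],"yaw":0.09},{"delta_pos":[1,-3,0],"yaw":0.09},{"delta_pos":[1,-3,0],"yaw":0.09},{"delta_pos":[1,-3,0],"yaw":0.09},{"delta_pos":[1,-3,0],"yaw":0.09},{"delta_pos":[1,-2.7,0],"yaw":0}]'
python3 -m handwheel '[{"delta_pos":[1.1,-2,-1],"yaw":0},{"delta_pos":[0,-1,-2],"yaw":0},{"delta_pos":[0,0,-1.5],"yaw":0},{"delta_pos":[0,0,0],"yaw":0},{"delta_pos":[0,0,0],"yaw":0},{"delta_pos":[0,0,0],"yaw":0}]'
python3 - <<'E'
from h import *
s=status.read_state();print(s["eef_pos"],s["tool_rot"],s["width"],s["force"])
E
```

```text
clock: 5.77
eef_pos: [696.3, -51.2, 82.2]
tool_rot: [3.142, 0.001, 1.577]
force: [0.6, 0.4, -1.0]
width: 26.8
gripper_force: 59.6
clock: 6.27
eef_pos: [707.5, -75.9, 36.7]
tool_rot: [3.141, -0.001, 1.577]
force: [0.2, 1.1, -1.1]
width: 27.4
gripper_force: 59.6
[707.50347224 -75.89050319  36.68994545] [ 3.14141550e+00 -1.24044335e-03  1.57711156e+00] 27.402352221320804 [ 0.20996552  1.0825812  -1.06534159]
```

```bash
python3 -m handwheel '[{"delta_pos":[0,-0.2,-0.6],"yaw":0},{"delta_pos":[0,0,-0.5],"yaw":0},{"delta_pos":[0,0,-0.1],"yaw":0},{"delta_pos":[0,0,0],"yaw":0},{"delta_pos":[0,0,0],"yaw":0}]'
python3 -m handwheel '[{"delta_pos":[0,0,0],"yaw":0},{"delta_pos":[0,0,0],"yaw":0},{"delta_pos":[0,0,0],"yaw":0},{"delta_pos":[0,0,0],"yaw":0}]' 0.1
python3 -m handwheel '[{"delta_pos":[0,0,2],"yaw":0},{"delta_pos":[0,0,3],"yaw":0},{"delta_pos":[0,2,2],"yaw":0},{"delta_pos":[0,1.2,0],"yaw":0},{"delta_pos":[0,0,0],"yaw":0},{"delta_pos":[0,0,0],"yaw":0}]'
python3 - <<'E'
from h import *
np.set_printoptions(precision=1,suppress=True)
s=status.read_state();p=get_image("wrist");save(p,"w3.png");w=wworld(p,s);np.save("w3w.npy",w)
print(s["eef_pos"],s["tool_rot"],s["force"])
p=get_image("top");wt=world(p)
for _ in range(3): wt=np.nanmean([wt,world(get_image("top"))],0)
for a in(w,wt):
    m=(a[...,2]>36)&(a[...,2]<55)&(a[...,0]>686)&(a[...,0]<730)&(a[...,1]<-20)&(a[...,1]>-160)
    q=a[m];print(len(q))
    if len(q): print(cv2.minAreaRect(q[:,:2].astype(np.float32)),np.median(q,0),q.min(0),q.max(0))
E
```

```text
clock: 6.68
eef_pos: [707.3, -80.1, 24.2]
tool_rot: [-3.142, -0.0, 1.575]
force: [-0.6, -0.5, -1.3]
width: 26.7
gripper_force: 59.6
clock: 7.02
eef_pos: [707.4, -80.4, 24.3]
tool_rot: [3.141, -0.0, 1.575]
force: [1.0, -0.1, 0.0]
width: 47.0
gripper_force: 0.0
clock: 7.52
eef_pos: [706.8, -46.9, 93.6]
tool_rot: [-3.141, -0.001, 1.577]
force: [-0.1, -0.7, -0.3]
width: 46.9
gripper_force: 0.0
[706.8 -46.9  93.6] [-3.1 -0.   1.6] [-0.1 -0.7 -0.3]
5274
((708.5462036132812, -80.52859497070312), (28.402788162231445, 76.96239471435547), 0.19450350105762482) [708.6 -73.8  44.4] [ 694.3 -119.    36.1] [722.8 -42.1  46.5]
0<stdin>:6: RuntimeWarning: Mean of empty slice
```

View pics/w3.png

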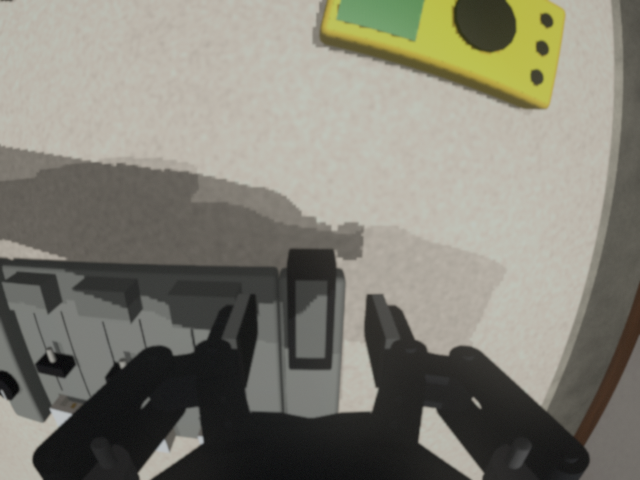

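```bash
python3 -m handwheel '[{"delta_pos":[0.15,-0.1,-3],"yaw":0},{"delta_pos":[0,0,-3],"yaw":0},{"delta_pos":[0,0,-1.9],"yaw":0},{"delta_pos":[0,0,0],"yaw":0},{"delta_pos":[0,0,0],"yaw":0}]'
python3 -m handwheel '[{"delta_pos":[0,0,0],"yaw":0},{"delta_pos":[0,0,0],"yaw":0},{"delta_pos":[0,0,0],"yaw":0},{"delta_pos":[0,0,0],"yaw":0}]' -1
python3 -c "
from h import *
s=status.read_state();print(s['eef_pos'],s['tool_rot'],s['force'],s['width'])"
```

```text
clock: 8.18
eef_pos: [707.6, -50.0, 13.7]
tool_rot: [-3.139, 0.0, 1.574]
force: [0.6, -0.5, 1.5]
width: 47.0
gripper_force: 0.0
clock: 8.52
eef_pos: [710.2, -49.7, 17.0]
tool_rot: [3.138, 0.001, 1.575]
force: [-0.7, -0.4, 3.9]
width: 27.2
gripper_force: 59.0
[710.15420696 -49.66679151  16.9998443 ] [3.13840447e+00 5.22186359e-04 1.57477940e+00] [-0.70397636 -0.43704357  3.852956  ] 27.193577380711396
```

```bash
python3 -m handwheel '[{"delta_pos":[0,0,1.5],"yaw":0},{"delta_pos":[0,0,3],"yaw":0},{"delta_pos":[-2,-1.1,0.5],"yaw":0},{"delta_pos":[-3.3,-1.8,0],"yaw":0},{"delta_pos":[-3.3,-1.8,0],"yaw":0},{"delta_pos":[-3.3,-1.8,0],"yaw":0},{"delta_pos":[-3.3,-1.8,0],"yaw":0},{"delta_pos":[-3.3,-1.8,0],"yaw":0},{"delta_pos":[-2,-1.5,0],"yaw":0},{"delta_pos":[-1.38,-0.54,0],"yaw":0}]'
python3 -m handwheel '[{"delta_pos":[0,0,0],"yaw":0},{"delta_pos":[0,0,0],"yaw":0},{"delta_pos":[0,0,0],"yaw":0}]'
python3 - <<'E'
from h import *
np.set_printoptions(precision=1,suppress=True)
s=status.read_state();p=get_image("wrist");save(p,"w4.png");w=wworld(p,s);np.save("w4w.npy",w)
print(s["eef_pos"],s["tool_rot"],s["force"])
p=get_image("top");save(p,"t4.png")
p=get_image("scene");cv2.imwrite("pics/s4.png",cv2.resize(p["color"][180:320,150:330,::-1],None,fx=4,fy=4,interpolation=cv2.INTER_CUBIC))
# top of things near bay in wrist
for nm,(x0,x1,y0,y1,z0,z1) in {"pack":(470,510,-280,-140,55,100),"housing":(460,520,-110,-50,34,50),"slider":(460,520,-160,-112,34,50)}.items():
    m=(w[...,0]>x0)&(w[...,0]<x1)&(w[...,1]>y0)&(w[...,1]<y1)&(w[...,2]>z0)&(w[...,2]<z1);q=w[m];print(nm,len(q))
    if len(q)>9: print(cv2.minAreaRect(q[:,:2].astype(np.float32)),np.median(q,0),q.min(0),q.max(0))
E
```

```text
clock: 9.35
eef_pos: [487.1, -173.7, 66.6]
tool_rot: [-3.141, 0.002, 1.57]
force: [0.1, -1.0, -1.3]
width: 27.3
gripper_force: 58.9
clock: 9.6
eef_pos: [491.9, -170.1, 65.9]
tool_rot: [3.139, -0.0, 1.576]
force: [-0.5, -0.1, -1.0]
width: 26.9
gripper_force: 58.9
[ 491.9 -170.1   65.9] [ 3.1 -0.   1.6] [-0.5 -0.1 -1. ]
pack 9355
((489.9877624511719, -182.52462768554688), (50.629581451416016, 39.95883560180664), 89.92921447753906) [ 491.9 -169.9   93. ] [ 470.  -207.8   63.8] [ 510.  -157.2  100. ]
housing 5312
((491.3829345703125, -79.62818145751953), (44.36556625366211, 24.286874771118164), 0.307681679725647) [491.4 -79.6  40.4] [469.2 -91.8  38.1] [513.5 -67.4  43.2]
slider 1539
((491.1627502441406, -142.4142303466797), (22.290159225463867, 31.949377059936523), 89.87821960449219) [ 491.1 -147.4   40.2] [ 475.2 -153.6   34. ] [ 507.1 -131.3   42.4]
```

View pics/s4.png

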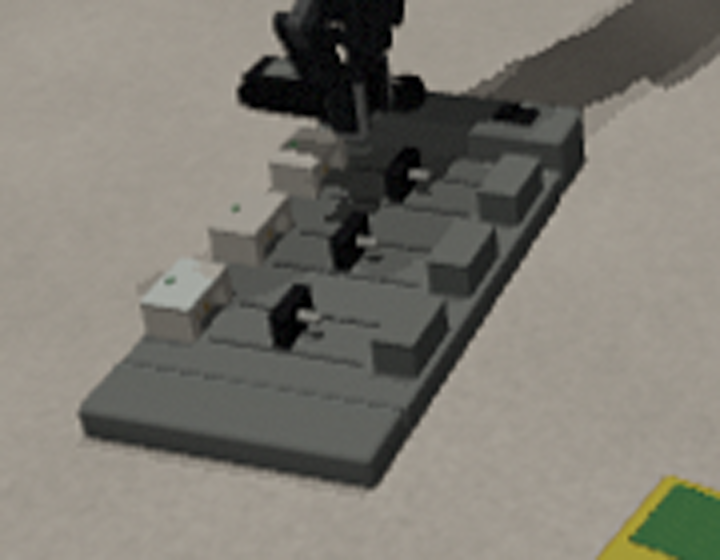

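View pics/w4.png

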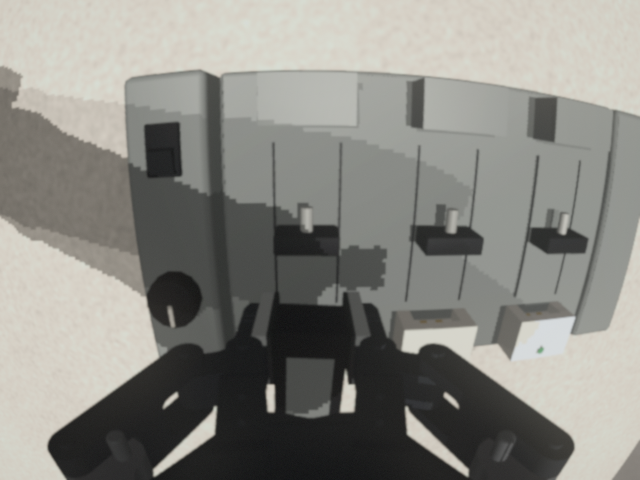

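```bash
python3 -m handwheel '[{"delta_pos":[0,0,-1.5],"yaw":0},{"delta_pos":[0,0,-1],"yaw":0},{"delta_pos":[0,0,-0.3],"yaw":0},{"delta_pos":[0,0,0],"yaw":0},{"delta_pos":[0,0,0],"yaw":0}]'
python3 -m handwheel '[{"delta_pos":[0,0.5,0],"yaw":0},{"delta_pos":[0,0.5,0],"yaw":0},{"delta_pos":[0,0.5,0],"yaw":0},{"delta_pos":[0,0.5,0],"yaw":0},{"delta_pos":[0,0,0],"yaw":0}]'
python3 -m handwheel '[{"delta_pos":[0,0.7,0],"yaw":0},{"delta_pos":[0,0.7,0],"yaw":0},{"delta_pos":[0,0.7,0],"yaw":0},{"delta_pos":[0,0.7,0],"yaw":0},{"delta_pos":[0,0.4,0],"yaw":0},{"delta_pos":[0,0,0],"yaw":0},{"delta_pos":[0,0,0],"yaw":0}]'
python3 - <<'E'
from h import *
np.set_printoptions(precision=1,suppress=True)
s=status.read_state();p=get_image("wrist");save(p,"w5.png");w=wworld(p,s)
print(s["eef_pos"],s["tool_rot"],s["force"])
p=get_image("top");cv2.imwrite("pics/t5.png",cv2.resize(p["color"][150:330,360:480,::-1],None,fx=3,fy=3))
for nm,(x0,x1,y0,y1,z0,z1) in {"slider":(470,512,-160,-92,34,43)}.items():
    m=(w[...,0]>x0)&(w[...,0]<x1)&(w[...,1]>y0)&(w[...,1]<y1)&(w[...,2]>z0)&(w[...,2]<z1);q=w[m];print(nm,len(q))
    if len(q)>9: print(cv2.minAreaRect(q[:,:2].astype(np.float32)),np.median(q,0),q.min(0),q.max(0))
E
```

```text
clock: 10.17
eef_pos: [490.1, -170.3, 36.8]
tool_rot: [-3.141, -0.0, 1.575]
force: [-0.6, 0.4, -1.0]
width: 27.3
gripper_force: 58.8
clock: 10.58
eef_pos: [490.1, -149.9, 37.1]
tool_rot: [3.141, 0.0, 1.576]
force: [-0.7, -4.0, -2.4]
width: 27.0
gripper_force: 60.8
clock: 11.17
eef_pos: [490.1, -120.7, 37.2]
tool_rot: [3.141, 0.003, 1.574]
force: [-0.7, -7.0, -2.6]
width: 27.2
gripper_force: 62.6
[ 490.1 -120.7   37.2] [3.1 0.  1.6] [-0.7 -7.  -2.6]
slider 2317
((491.91522216796875, -107.65809631347656), (24.430347442626953, 38.457237243652344), 73.1707992553711) [ 491.3 -103.6   40.2] [ 471.5 -116.4   34. ] [511.6 -92.   43. ]
```

View pics/w5.png

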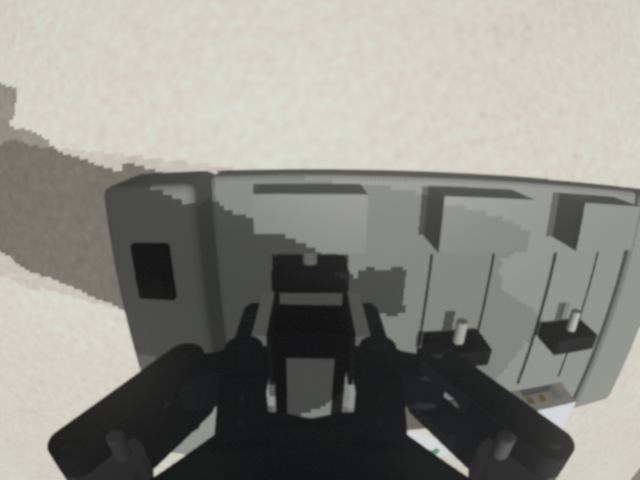

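```bash
python3 -m handwheel '[{"delta_pos":[0,0.2,0],"yaw":0},{"delta_pos":[0,0,-0.3],"yaw":0},{"delta_pos":[0,0,-0.3],"yaw":0},{"delta_pos":[0,0,0],"yaw":0},{"delta_pos":[0,0,0],"yaw":0}]'; python3 -c "
from h import *
s=status.read_state();print(s['force'],s['torque'])"
```

```text
clock: 11.68
eef_pos: [490.9, -119.2, 31.6]
tool_rot: [3.139, 0.003, 1.573]
force: [0.3, -7.0, -1.3]
width: 27.1
gripper_force: 62.5
[ 0.31246205 -7.02014077 -1.25980939] [-1.42429779 -0.06225814 -0.01475074]
```

```bash
python3 -m handwheel '[{"delta_pos":[0,0,-0.3],"yaw":0},{"delta_pos":[0,0,-0.3],"yaw":0},{"delta_pos":[0,0,0],"yaw":0},{"delta_pos":[0,0,0],"yaw":0}]'; python3 -m handwheel '[{"delta_pos":[0,0,-0.3],"yaw":0},{"delta_pos":[0,0,-0.1],"yaw":0},{"delta_pos":[0,0,0],"yaw":0},{"delta_pos":[0,0,0],"yaw":0}]'
```

```text
clock: 12.02
eef_pos: [491.1, -119.2, 25.6]
tool_rot: [3.139, 0.003, 1.573]
force: [0.6, -7.4, -0.8]
width: 27.2
gripper_force: 62.6
clock: 12.35
eef_pos: [491.3, -119.3, 21.8]
tool_rot: [3.138, 0.003, 1.573]
force: [0.4, -6.3, 1.0]
width: 27.2
gripper_force: 62.9
```

```bash
python3 -m handwheel '[{"delta_pos":[0,0,0],"yaw":0},{"delta_pos":[0,0,0],"yaw":0},{"delta_pos":[0,0,0],"yaw":0},{"delta_pos":[0,0,0],"yaw":0}]' -0.31
python3 - <<'E'
from h import *
np.set_printoptions(precision=1,suppress=True)
s=status.read_state();p=get_image("wrist");save(p,"w6.png");w=wworld(p,s)
print(s["eef_pos"],s["force"],s["width"])
m=(w[...,0]>480)&(w[...,0]<503)&(w[...,1]>-190)&(w[...,1]<-105)&(w[...,2]>36)&(w[...,2]<56);q=w[m];print(len(q))
for y in range(-190,-105,8):
    k=q[abs(q[:,1]-y)<4]; print(y,len(k),np.median(k[:,2]) if len(k) else None)
E
```

```text
clock: 12.68
eef_pos: [491.6, -119.5, 21.7]
tool_rot: [3.138, 0.004, 1.573]
force: [0.2, -8.3, -0.8]
width: 29.3
gripper_force: 3.8
[ 491.6 -119.5   21.7] [ 0.2 -8.3 -0.8] 29.266097220414387
6060
-190 0 None
-182 0 None
-174 0 None
-166 29 42.33747135630297
-158 600 42.59404935182483
-150 705 42.59615707696139
-142 760 42.59573888958762
-134 855 42.606024225206255
-126 947 42.57186291027746
-118 1009 42.38745293635824
-110 1003 40.44886300396825
```

```bash
python3 -m handwheel '[{"delta_pos":[0,0,0],"yaw":0},{"delta_pos":[0,0,0],"yaw":0},{"delta_pos":[0,0,0],"yaw":0}]' -1;  python3 -m handwheel '[{"delta_pos":[0,-0.3,0],"yaw":0},{"delta_pos":[0,-0.2,0],"yaw":0},{"delta_pos":[0,-0.2,0],"yaw":0},{"delta_pos":[0,0,0],"yaw":0},{"delta_pos":[0,0,0],"yaw":0}]'; python3 -m handwheel '[{"delta_pos":[0,-0.1,0],"yaw":0},{"delta_pos":[0,-0.1,0],"yaw":0},{"delta_pos":[0,0,0],"yaw":0}]'
```

```text
clock: 12.98
eef_pos: [491.3, -119.4, 21.9]
tool_rot: [3.138, 0.004, 1.573]
force: [0.6, -6.9, 3.3]
width: 27.0
gripper_force: 63.7
clock: 13.4
eef_pos: [491.2, -124.5, 21.9]
tool_rot: [3.139, 0.001, 1.574]
force: [0.6, -2.9, 5.0]
width: 26.8
gripper_force: 63.6
clock: 13.65
eef_pos: [491.2, -126.0, 22.0]
tool_rot: [3.139, 0.0, 1.575]
force: [0.9, -2.8, 5.5]
width: 26.8
gripper_force: 63.6
```

```bash
python3 -m handwheel '[{"delta_pos":[0,-0.15,0],"yaw":0},{"delta_pos":[0,-0.15,0],"yaw":0},{"delta_pos":[0,0,0],"yaw":0},{"delta_pos":[0,0,0],"yaw":0}]'; python3 -c "
from h import *
s=status.read_state();print(s['force'],s['torque'],s['eef_pos'])"
```

```text
clock: 13.98
eef_pos: [491.2, -126.9, 22.0]
tool_rot: [3.14, -0.002, 1.576]
force: [0.6, 1.4, 7.1]
width: 26.9
gripper_force: 63.5
[0.58574846 1.43068657 7.08936091] [ 0.15346656 -0.17460195 -0.11464769] [ 491.19182523 -126.94972955   21.97798914]
```

```bash
python3 -m handwheel '[{"delta_pos":[0,0,0],"yaw":0},{"delta_pos":[0,0,0],"yaw":0},{"delta_pos":[0,0,0],"yaw":0},{"delta_pos":[0,0,0],"yaw":0}]' 0.1; python3 -m handwheel '[{"delta_pos":[0,0,2],"yaw":0},{"delta_pos":[0,0,4],"yaw":0},{"delta_pos":[0,1,4],"yaw":0},{"delta_pos":[0,2,4],"yaw":0},{"delta_pos":[0,2,0],"yaw":0},{"delta_pos":[0,0,0],"yaw":0},{"delta_pos":[0,0,0],"yaw":0}]'
python3 - <<'E'
from h import *
np.set_printoptions(precision=1,suppress=True)
s=status.read_state();p=get_image("wrist");save(p,"w7.png");w=wworld(p,s)
print(s["eef_pos"],s["force"],s["width"])
p=get_image("top");wt=world(p)
s2=get_image("scene");cv2.imwrite("pics/s7.png",cv2.resize(s2["color"][180:320,150:330,::-1],None,fx=4,fy=4,interpolation=cv2.INTER_CUBIC))
for y in range(-220,-60,6):
    k=w[(abs(w[...,1]-y)<3)&(abs(w[...,0]-491)<10)];print(y,len(k),np.median(k[:,2]) if len(k) else None)
E
```

```text
clock: 14.32
eef_pos: [489.4, -127.9, 20.9]
tool_rot: [-3.14, -0.001, 1.575]
force: [0.6, -0.4, -0.2]
width: 47.1
gripper_force: 0.0
clock: 14.9
eef_pos: [489.7, -78.4, 158.5]
tool_rot: [-3.141, -0.001, 1.578]
force: [-0.5, 0.2, -0.8]
width: 46.8
gripper_force: 0.0
[489.7 -78.4 158.5] [-0.5  0.2 -0.8] 46.822976525259726
-220 108 40.49049245698824
-214 112 40.39451224188761
-208 113 40.39352253751933
-202 126 40.33328057950994
-196 93 40.71715961981896
-190 134 42.31892396883563
-184 134 42.388228619314795
-178 130 42.657441522851386
-172 147 42.60919879840772
-166 139 42.69111817352071
-160 159 42.783241504339685
-154 152 42.651788824973764
-148 157 42.74132171521212
-142 166 42.64374509358988
-136 166 42.514700677714806
-130 182 42.40732422200127
-124 184 42.43541886826595
-118 213 40.62382567641488
-112 370 39.06336281154426
-106 220 19.14775751562682
-100 130 18.950008383914593
-94 29 40.265885643609806
-88 207 40.282132476850066
-82 206 40.38701911301514
-76 219 40.34603036635636
-70 3004 239.00808398133663
-64 3185 242.785583698744
```

View pics/w7.png

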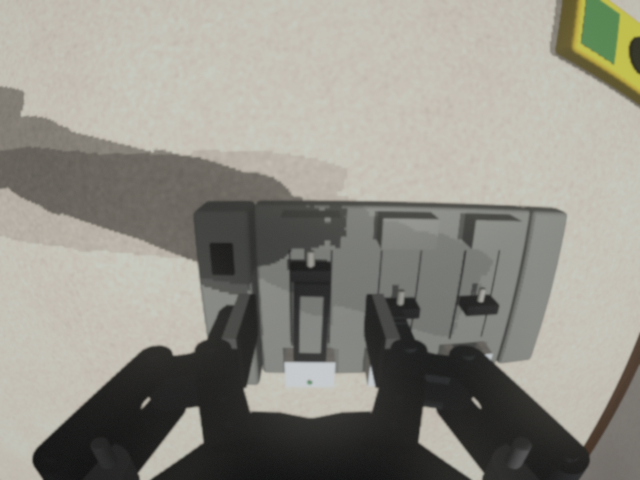

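```bash
python3 -m handwheel '[{"delta_pos":[0,2,0],"yaw":0},{"delta_pos":[-0.1,3.7,0],"yaw":0.01},{"delta_pos":[-0.1,4,0],"yaw":0.01},{"delta_pos":[-0.1,4,0],"yaw":0.01},{"delta_pos":[-0.1,4,0],"yaw":0.01},{"delta_pos":[-0.1,4,0],"yaw":0.01},{"delta_pos":[-0.1,4,0],"yaw":0.01},{"delta_pos":[-0.1,4,0],"yaw":0.01},{"delta_pos":[-0.1,4,0],"yaw":0.015},{"delta_pos":[-0.1,3,-2],"yaw":0}]'
python3 -m handwheel '[{"delta_pos":[-0.18,2.5,-3],"yaw":0},{"delta_pos":[0,0.63,-3],"yaw":0},{"delta_pos":[0,0,-3],"yaw":0},{"delta_pos":[0,0,-2],"yaw":0},{"delta_pos":[0,0,0],"yaw":0},{"delta_pos":[0,0,0],"yaw":0}]'
python3 - <<'E'
from h import *
for _ in range(4):
    s=status.read_state();print(s["eef_pos"],s["tool_rot"]);get_image("wrist")
E
```

```text
clock: 15.88
eef_pos: [482.9, 290.9, 140.0]
tool_rot: [3.137, -0.003, 1.661]
force: [0.9, 0.7, 0.5]
width: 47.0
gripper_force: 0.0
clock: 16.38
eef_pos: [478.8, 316.4, 26.9]
tool_rot: [-3.139, 0.002, 1.658]
force: [-0.1, 0.1, 0.0]
width: 46.8
gripper_force: 0.0
[478.80039373 316.39612306  26.86945902] [-3.13855243e+00  2.41677639e-03  1.65796596e+00]
[479.84129757 317.14431482  28.30726523] [-3.14126631e+00  8.85184427e-04  1.65808267e+00]
[480.41926604 317.71822014  29.22251809] [ 3.14019879e+00 -1.84048135e-04  1.65830194e+00]
[480.5648254  318.12684286  29.70972334] [ 3.13938404e+00 -8.72652305e-04  1.65858171e+00]
```

```bash
python3 -m handwheel '[{"delta_pos":[0,0,-1.5],"yaw":0},{"delta_pos":[0,0,-1.1],"yaw":0},{"delta_pos":[0,0,-0.3],"yaw":0},{"delta_pos":[0,0,0],"yaw":0},{"delta_pos":[0,0,0],"yaw":0},{"delta_pos":[0,0,0],"yaw":0}]'
python3 -m handwheel '[{"delta_pos":[0,0,0],"yaw":0},{"delta_pos":[0,0,0],"yaw":0},{"delta_pos":[0,0,0],"yaw":0},{"delta_pos":[0,0,0],"yaw":0}]' -1
```

```text
clock: 17.08
eef_pos: [479.6, 318.4, -0.1]
tool_rot: [3.141, -0.0, 1.66]
force: [0.3, -0.1, 0.6]
width: 47.1
gripper_force: 0.0
clock: 17.42
eef_pos: [479.7, 318.5, 0.1]
tool_rot: [3.14, -0.001, 1.66]
force: [-0.5, -0.7, 5.3]
width: 26.9
gripper_force: 60.4
```

```bash
python3 -m handwheel '[{"delta_pos":[0,0,1.5],"yaw":0},{"delta_pos":[0,0,3],"yaw":0},{"delta_pos":[1.1,-1.8,3.5],"yaw":0},{"delta_pos":[1.8,-3.2,0],"yaw":-0.012},{"delta_pos":[2,-3.5,0],"yaw":-0.012},{"delta_pos":[2,-3.5,0],"yaw":-0.012},{"delta_pos":[2,-3.5,0],"yaw":-0.012},{"delta_pos":[2,-3.5,0],"yaw":-0.012},{"delta_pos":[2,-3.5,0],"yaw":-0.012},{"delta_pos":[2,-3.5,0],"yaw":-0.013}]'
python3 -m handwheel '[{"delta_pos":[2,-3.5,0],"yaw":0},{"delta_pos":[2,-3.5,0],"yaw":0},{"delta_pos":[2,-3.5,0],"yaw":0},{"delta_pos":[1.2,-2.0,-1],"yaw":0},{"delta_pos":[0.7,-0.8,-2],"yaw":0},{"delta_pos":[0,0,-1.5],"yaw":0},{"delta_pos":[0,0,-0.6],"yaw":0},{"delta_pos":[0,0,0],"yaw":0},{"delta_pos":[0,0,0],"yaw":0},{"delta_pos":[0,0,0],"yaw":0}]'
```

```text
clock: 18.25
eef_pos: [628.4, 56.4, 79.1]
tool_rot: [-3.141, -0.0, 1.574]
force: [0.7, 0.5, -1.0]
width: 27.0
gripper_force: 59.6
clock: 19.08
eef_pos: [707.5, -73.0, 29.3]
tool_rot: [3.141, -0.001, 1.577]
force: [0.7, -0.4, -0.2]
width: 26.9
gripper_force: 59.5
```

```bash
python3 -m handwheel '[{"delta_pos":[0,0,-0.5],"yaw":0},{"delta_pos":[0,0,-0.2],"yaw":0},{"delta_pos":[0,0,0],"yaw":0},{"delta_pos":[0,0,0],"yaw":0},{"delta_pos":[0,0,0],"yaw":0},{"delta_pos":[0,0,0],"yaw":0}]'
python3 -m handwheel '[{"delta_pos":[0,0,0],"yaw":0},{"delta_pos":[0,0,0],"yaw":0},{"delta_pos":[0,0,0],"yaw":0},{"delta_pos":[0,0,0],"yaw":0}]' 0.1
python3 -m handwheel '[{"delta_pos":[0,0,2],"yaw":0},{"delta_pos":[0,0,3],"yaw":0},{"delta_pos":[0,2,2],"yaw":0},{"delta_pos":[0,0.5,0],"yaw":0},{"delta_pos":[0,0,0],"yaw":0},{"delta_pos":[0,0,0],"yaw":0},{"delta_pos":[0,0,0],"yaw":0},{"delta_pos":[0,0,0],"yaw":0}]'
cat > cap.py <<'E'
from h import *
np.set_printoptions(precision=1,suppress=True)
s=status.read_state();p=get_image("wrist");w=wworld(p,s)
print(s["eef_pos"],s["tool_rot"])
m=(w[...,2]>36)&(w[...,2]<55)&(w[...,0]>686)&(w[...,0]<730)&(w[...,1]<-20)&(w[...,1]>-160)
q=w[m];print(cv2.minAreaRect(q[:,:2].astype(np.float32)),np.median(q,0),q.min(0),q.max(0))
E
python3 cap.py
```

```text
clock: 19.58
eef_pos: [707.7, -74.1, 22.2]
tool_rot: [3.141, -0.001, 1.575]
force: [-1.0, 2.4, 4.7]
width: 26.9
gripper_force: 60.1
clock: 19.92
eef_pos: [706.9, -75.2, 21.0]
tool_rot: [-3.141, 0.0, 1.574]
force: [0.3, 0.1, 0.3]
width: 46.9
gripper_force: 0.0
clock: 20.58
eef_pos: [706.1, -51.0, 90.0]
tool_rot: [-3.139, 0.001, 1.574]
force: [-0.2, 0.5, 0.1]
width: 46.9
gripper_force: 0.0
[706.1 -51.   90. ] [-3.1  0.   1.6]
((708.94140625, -71.42265319824219), (62.68988800048828, 28.319061279296875), 89.94081115722656) [708.9 -66.6  44.4] [ 694.8 -102.8   36. ] [723.1 -40.1  46.9]
```

```bash
python3 -m handwheel '[{"delta_pos":[0.15,0.2,-3],"yaw":0},{"delta_pos":[0,0,-3],"yaw":0},{"delta_pos":[0,0,-1],"yaw":0},{"delta_pos":[0,0,0],"yaw":0},{"delta_pos":[0,0,0],"yaw":0},{"delta_pos":[0,0,0],"yaw":0},{"delta_pos":[0,0,0],"yaw":0}]'
```

```text
clock: 21.22
eef_pos: [710.1, -48.2, 23.4]
tool_rot: [3.138, 0.0, 1.575]
force: [0.3, -0.3, 0.3]
width: 47.2
gripper_force: 0.0
```

```bash
python3 -m handwheel '[{"delta_pos":[0,0,-0.5],"yaw":0},{"delta_pos":[0,0,-0.25],"yaw":0},{"delta_pos":[0,0,0],"yaw":0},{"delta_pos":[0,0,0],"yaw":0},{"delta_pos":[0,0,0],"yaw":0},{"delta_pos":[0,0,0],"yaw":0}]'
python3 -m handwheel '[{"delta_pos":[0,0,0],"yaw":0},{"delta_pos":[0,0,0],"yaw":0},{"delta_pos":[0,0,0],"yaw":0},{"delta_pos":[0,0,0],"yaw":0}]' -1
```

```text
clock: 21.72
eef_pos: [708.8, -47.7, 14.0]
tool_rot: [3.141, -0.0, 1.575]
force: [-0.3, 0.7, -0.1]
width: 47.4
gripper_force: 0.0
clock: 22.05
eef_pos: [708.8, -47.8, 14.1]
tool_rot: [3.141, -0.0, 1.575]
force: [-0.8, -0.1, 1.3]
width: 27.0
gripper_force: 58.9
```

```bash
python3 -m handwheel '[{"delta_pos":[0,0,1.5],"yaw":0},{"delta_pos":[0,0,3],"yaw":0},{"delta_pos":[-1.5,-1.2,0.5],"yaw":0},{"delta_pos":[-2.5,-2,0],"yaw":0},{"delta_pos":[-2.5,-2,0],"yaw":0},{"delta_pos":[-2.5,-2,0],"yaw":0},{"delta_pos":[-2.5,-2,0],"yaw":0},{"delta_pos":[-1.87,-2,0],"yaw":0},{"delta_pos":[-1,-1.12,0],"yaw":0},{"delta_pos":[0,0,0],"yaw":0}]'
python3 -m handwheel '[{"delta_pos":[0,0,-1],"yaw":0},{"delta_pos":[0,0,-0.8],"yaw":0},{"delta_pos":[0,0,0],"yaw":0},{"delta_pos":[0,0,0],"yaw":0},{"delta_pos":[0,0,0],"yaw":0},{"delta_pos":[0,0,0],"yaw":0}]'
```

```text
clock: 22.88
eef_pos: [562.5, -175.3, 64.8]
tool_rot: [-3.14, 0.002, 1.569]
force: [-0.7, -1.3, -1.3]
width: 27.2
gripper_force: 59.1
clock: 23.38
eef_pos: [565.5, -170.3, 45.8]
tool_rot: [3.141, -0.0, 1.576]
force: [0.2, -0.1, -0.5]
width: 27.2
gripper_force: 59.1
```

```bash
python3 -m handwheel '[{"delta_pos":[0,0,-0.6],"yaw":0},{"delta_pos":[0,0,-0.3],"yaw":0},{"delta_pos":[0,0,0],"yaw":0},{"delta_pos":[0,0,0],"yaw":0},{"delta_pos":[0,0,0],"yaw":0},{"delta_pos":[0,0,0],"yaw":0}]'
python3 -m handwheel '[{"delta_pos":[0,0.6,0],"yaw":0},{"delta_pos":[0,0.6,0],"yaw":0},{"delta_pos":[0,0.6,0],"yaw":0},{"delta_pos":[0,0.6,0],"yaw":0},{"delta_pos":[0,0.6,0],"yaw":0},{"delta_pos":[0,0.6,0],"yaw":0},{"delta_pos":[0,0.5,0],"yaw":0},{"delta_pos":[0,0,0],"yaw":0},{"delta_pos":[0,0,0],"yaw":0},{"delta_pos":[0,0,0],"yaw":0}]'
python3 -m handwheel '[{"delta_pos":[0,0,-0.3],"yaw":0},{"delta_pos":[0,0,-0.3],"yaw":0},{"delta_pos":[0,0,0],"yaw":0},{"delta_pos":[0,0,0],"yaw":0}]'
```

```text
clock: 23.88
eef_pos: [565.1, -171.1, 37.0]
tool_rot: [3.141, 0.0, 1.575]
force: [-0.3, -0.1, -0.1]
width: 27.0
gripper_force: 59.1
clock: 24.72
eef_pos: [565.1, -131.2, 37.1]
tool_rot: [3.141, 0.002, 1.574]
force: [-0.4, -5.8, 0.4]
width: 27.0
gripper_force: 62.2
clock: 25.05
eef_pos: [565.8, -131.5, 31.3]
tool_rot: [3.14, 0.002, 1.574]
force: [-0.5, -7.0, -0.2]
width: 27.0
gripper_force: 61.9
```

```bash
python3 -m handwheel '[{"delta_pos":[0,0,-0.3],"yaw":0},{"delta_pos":[0,0,-0.3],"yaw":0},{"delta_pos":[0,0,-0.3],"yaw":0},{"delta_pos":[0,0,-0.1],"yaw":0},{"delta_pos":[0,0,0],"yaw":0},{"delta_pos":[0,0,0],"yaw":0}]'; python3 -m handwheel '[{"delta_pos":[0,0,0],"yaw":0},{"delta_pos":[0,0,0],"yaw":0},{"delta_pos":[0,0,0],"yaw":0},{"delta_pos":[0,0,0],"yaw":0}]' -0.31
cat > prof.py <<'E'
import sys
from h import *
X=float(sys.argv[1])
s=status.read_state();p=get_image("wrist");w=wworld(p,s)
print(s["eef_pos"],s["force"],s["width"])
for y in range(-216,-90,6):
    k=w[(abs(w[...,1]-y)<3)&(abs(w[...,0]-X)<8)&(w[...,2]<58)];print(y,len(k),round(float(np.median(k[:,2])),1) if len(k) else None,end="; ")
E
python3 prof.py 566
```

```text
clock: 25.55
eef_pos: [566.1, -131.5, 21.4]
tool_rot: [3.139, 0.002, 1.574]
force: [-0.1, -6.1, -1.2]
width: 27.4
gripper_force: 62.1
clock: 25.88
eef_pos: [566.1, -131.4, 21.3]
tool_rot: [3.139, 0.002, 1.574]
force: [2.0, -6.1, -1.3]
width: 29.3
gripper_force: 3.6
[ 566.08487788 -131.4390859    21.29768801] [ 2.03568193 -6.13285832 -1.34265738] 29.338625788090752
-216 0 None; -210 0 None; -204 0 None; -198 0 None; -192 0 None; -186 0 None; -180 0 None; -174 151 42.6; -168 337 42.6; -162 373 42.8; -156 396 42.6; -150 423 42.7; -144 465 42.7; -138 505 42.6; -132 523 42.3; -126 1000 40.6; -120 236 40.2; -114 619 40.4; -108 1264 32.1; -102 621 19.1; -96 117 31.4;
```

```bash
python3 -m handwheel '[{"delta_pos":[0,0,0],"yaw":0},{"delta_pos":[0,0,0],"yaw":0},{"delta_pos":[0,0,0],"yaw":0}]' -1;  python3 -m handwheel '[{"delta_pos":[0,-0.3,0],"yaw":0},{"delta_pos":[0,-0.2,0],"yaw":0},{"delta_pos":[0,-0.2,0],"yaw":0},{"delta_pos":[0,-0.1,0],"yaw":0},{"delta_pos":[0,0,0],"yaw":0},{"delta_pos":[0,0,0],"yaw":0}]'; python3 -m handwheel '[{"delta_pos":[0,-0.15,0],"yaw":0},{"delta_pos":[0,-0.15,0],"yaw":0},{"delta_pos":[0,0,0],"yaw":0},{"delta_pos":[0,0,0],"yaw":0},{"delta_pos":[0,0,0],"yaw":0}]'
```

```text
clock: 26.18
eef_pos: [566.1, -131.5, 21.6]
tool_rot: [3.139, 0.002, 1.574]
force: [0.3, -5.3, 1.8]
width: 27.1
gripper_force: 61.1
clock: 26.68
eef_pos: [566.1, -137.7, 21.6]
tool_rot: [3.139, -0.0, 1.575]
force: [0.6, -1.9, 7.2]
width: 26.8
gripper_force: 61.6
clock: 27.1
eef_pos: [566.1, -140.2, 21.6]
tool_rot: [3.14, -0.001, 1.575]
force: [1.1, -2.2, 5.7]
width: 26.7
gripper_force: 61.6
```

```bash
python3 -m handwheel '[{"delta_pos":[0,-0.15,0],"yaw":0},{"delta_pos":[0,-0.15,0],"yaw":0},{"delta_pos":[0,0,0],"yaw":0},{"delta_pos":[0,0,0],"yaw":0},{"delta_pos":[0,0,0],"yaw":0}]'
```

```text
clock: 27.52
eef_pos: [566.1, -140.2, 21.6]
tool_rot: [3.14, -0.004, 1.577]
force: [0.3, 4.2, 7.0]
width: 26.7
gripper_force: 62.0
```

```bash
python3 -m handwheel '[{"delta_pos":[0,0,0],"yaw":0},{"delta_pos":[0,0,0],"yaw":0},{"delta_pos":[0,0,0],"yaw":0},{"delta_pos":[0,0,0],"yaw":0}]' 0.1; python3 -m handwheel '[{"delta_pos":[0,0,2],"yaw":0},{"delta_pos":[0,0,4],"yaw":0},{"delta_pos":[0,1,4],"yaw":0},{"delta_pos":[0,2,4],"yaw":0},{"delta_pos":[0,2,0],"yaw":0},{"delta_pos":[0,0,0],"yaw":0},{"delta_pos":[0,0,0],"yaw":0},{"delta_pos":[0,0,0],"yaw":0}]'; python3 prof.py 566
```

```text
clock: 27.85
eef_pos: [564.4, -143.3, 20.5]
tool_rot: [-3.14, -0.001, 1.575]
force: [0.2, -0.1, 0.4]
width: 47.2
gripper_force: 0.0
clock: 28.52
eef_pos: [564.1, -95.7, 157.4]
tool_rot: [-3.14, 0.0, 1.575]
force: [-0.3, -0.8, -0.3]
width: 47.0
gripper_force: 0.0
[564.12292526 -95.68561704 157.35990563] [-0.26257974 -0.80171809 -0.28444047] 47.0453883293876
-216 104 40.3; -210 105 40.3; -204 104 40.4; -198 85 40.5; -192 108 42.6; -186 112 42.3; -180 111 42.7; -174 129 42.5; -168 132 42.7; -162 136 42.4; -156 142 42.7; -150 134 42.6; -144 155 42.6; -138 145 42.3; -132 173 40.6; -126 292 39.3; -120 171 19.1; -114 186 18.7; -108 143 18.5; -102 146 18.3; -96 13 18.8;
```

```bash
python3 -m handwheel '[{"delta_pos":[-0.5,1.5,0],"yaw":0},{"delta_pos":[-1.1,3.3,0],"yaw":-0.04},{"delta_pos":[-1.1,3.3,0],"yaw":-0.05},{"delta_pos":[-1.1,3.3,0],"yaw":-0.05},{"delta_pos":[-1.1,3.3,0],"yaw":-0.05},{"delta_pos":[-1.1,3.3,0],"yaw":-0.05},{"delta_pos":[-1.1,3.3,0],"yaw":-0.05},{"delta_pos":[-1.1,3.3,-2],"yaw":0},{"delta_pos":[-1,2.5,-3],"yaw":0},{"delta_pos":[-0.5,1,-3],"yaw":0}]'
python3 -m handwheel '[{"delta_pos":[0,0,-3],"yaw":0},{"delta_pos":[0,0,-2],"yaw":0},{"delta_pos":[0,0,0],"yaw":0},{"delta_pos":[0,0,0],"yaw":0},{"delta_pos":[0,0,0],"yaw":0},{"delta_pos":[0,0,0],"yaw":0},{"delta_pos":[0,0,0],"yaw":0}]'
```

```text
clock: 29.4
eef_pos: [466.8, 189.6, 77.0]
tool_rot: [-3.141, -0.002, 1.289]
force: [0.6, 0.6, -0.9]
width: 47.0
gripper_force: 0.0
clock: 29.98
eef_pos: [469.0, 185.7, 29.5]
tool_rot: [3.14, -0.001, 1.284]
force: [-0.2, 1.1, -0.6]
width: 46.8
gripper_force: 0.0
```

```bash
python3 -m handwheel '[{"delta_pos":[-0.15,0.1,-1.5],"yaw":0},{"delta_pos":[0,0,-1],"yaw":0},{"delta_pos":[0,0,-0.2],"yaw":0},{"delta_pos":[0,0,0],"yaw":0},{"delta_pos":[0,0,0],"yaw":0},{"delta_pos":[0,0,0],"yaw":0}]'
python3 -m handwheel '[{"delta_pos":[0,0,0],"yaw":0},{"delta_pos":[0,0,0],"yaw":0},{"delta_pos":[0,0,0],"yaw":0},{"delta_pos":[0,0,0],"yaw":0}]' -1
```

```text
clock: 30.48
eef_pos: [466.8, 186.7, 1.6]
tool_rot: [3.141, -0.0, 1.285]
force: [-0.1, -0.1, -0.0]
width: 47.1
gripper_force: 0.0
clock: 30.82
eef_pos: [466.9, 186.8, 1.8]
tool_rot: [3.141, -0.001, 1.285]
force: [-0.8, 0.0, 6.7]
width: 26.8
gripper_force: 60.0
```

```bash
python3 -m handwheel '[{"delta_pos":[0,0,1.5],"yaw":0},{"delta_pos":[0,0,3],"yaw":0},{"delta_pos":[1.5,-1.6,3.5],"yaw":0},{"delta_pos":[2.6,-2.8,0],"yaw":0.04},{"delta_pos":[2.6,-2.8,0],"yaw":0.05},{"delta_pos":[2.6,-2.8,0],"yaw":0.05},{"delta_pos":[2.6,-2.8,0],"yaw":0.05},{"delta_pos":[2.6,-2.8,0],"yaw":0.05},{"delta_pos":[2.6,-2.8,0],"yaw":0.05},{"delta_pos":[2.6,-2.8,0],"yaw":0}]'
python3 -m handwheel '[{"delta_pos":[2.3,-2.4,0],"yaw":0},{"delta_pos":[1.4,-1.4,-1],"yaw":0},{"delta_pos":[0.66,-0.58,-2],"yaw":0},{"delta_pos":[0,0,-1.5],"yaw":0},{"delta_pos":[0,0,-0.5],"yaw":0},{"delta_pos":[0,0,0],"yaw":0},{"delta_pos":[0,0,0],"yaw":0},{"delta_pos":[0,0,0],"yaw":0},{"delta_pos":[0,0,0],"yaw":0}]'
```

```text
clock: 31.65
eef_pos: [664.1, -27.1, 81.1]
tool_rot: [-3.141, -0.0, 1.576]
force: [1.1, 1.3, -1.2]
width: 26.8
gripper_force: 59.4
clock: 32.4
eef_pos: [707.7, -68.2, 32.5]
tool_rot: [3.14, -0.0, 1.576]
force: [0.2, -0.2, -0.4]
width: 26.7
gripper_force: 59.4
```

```bash
python3 -m handwheel '[{"delta_pos":[0,0,-0.5],"yaw":0},{"delta_pos":[0,0,-0.25],"yaw":0},{"delta_pos":[0,0,0],"yaw":0},{"delta_pos":[0,0,0],"yaw":0},{"delta_pos":[0,0,0],"yaw":0},{"delta_pos":[0,0,0],"yaw":0}]'
python3 -m handwheel '[{"delta_pos":[0,0,0],"yaw":0},{"delta_pos":[0,0,0],"yaw":0},{"delta_pos":[0,0,0],"yaw":0},{"delta_pos":[0,0,0],"yaw":0}]' 0.1
python3 -m handwheel '[{"delta_pos":[0,0,2],"yaw":0},{"delta_pos":[0,0,3],"yaw":0},{"delta_pos":[0,2,2],"yaw":0},{"delta_pos":[0,0,0],"yaw":0},{"delta_pos":[0,0,0],"yaw":0},{"delta_pos":[0,0,0],"yaw":0},{"delta_pos":[0,0,0],"yaw":0}]'
python3 cap.py
```

```text
clock: 32.9
eef_pos: [707.3, -68.9, 23.9]
tool_rot: [3.141, -0.0, 1.575]
force: [0.5, 0.3, 1.6]
width: 26.7
gripper_force: 59.6
clock: 33.23
eef_pos: [706.9, -69.3, 23.5]
tool_rot: [-3.141, 0.0, 1.575]
force: [-0.6, -0.2, -1.1]
width: 46.9
gripper_force: 0.0
clock: 33.82
eef_pos: [705.9, -50.1, 92.2]
tool_rot: [-3.139, 0.001, 1.574]
force: [-0.4, -0.3, -0.4]
width: 47.1
gripper_force: 0.0
[705.9 -50.1  92.2] [-3.1  0.   1.6]
((708.5560302734375, -66.5886001586914), (48.5346565246582, 28.196239471435547), 89.77629852294922) [708.6 -63.   44.4] [694.5 -90.8  36. ] [722.7 -42.3  46.6]
```

```bash
python3 -m handwheel '[{"delta_pos":[0.15,0.15,-3],"yaw":0},{"delta_pos":[0,0,-3],"yaw":0},{"delta_pos":[0,0,-1.2],"yaw":0},{"delta_pos":[0,0,-0.6],"yaw":0},{"delta_pos":[0,0,0],"yaw":0},{"delta_pos":[0,0,0],"yaw":0},{"delta_pos":[0,0,0],"yaw":0},{"delta_pos":[0,0,0],"yaw":0}]'
```

```text
clock: 34.53
eef_pos: [709.8, -47.9, 17.4]
tool_rot: [3.139, 0.0, 1.575]
force: [-0.9, 0.2, -0.4]
width: 46.9
gripper_force: 0.0
```

```bash
python3 -m handwheel '[{"delta_pos":[-0.1,0,-0.15],"yaw":0},{"delta_pos":[0,0,0],"yaw":0},{"delta_pos":[0,0,0],"yaw":0},{"delta_pos":[0,0,0],"yaw":0}]'
python3 -m handwheel '[{"delta_pos":[0,0,0],"yaw":0},{"delta_pos":[0,0,0],"yaw":0},{"delta_pos":[0,0,0],"yaw":0},{"delta_pos":[0,0,0],"yaw":0}]' -1
```

```text
clock: 34.87
eef_pos: [707.7, -47.6, 14.4]
tool_rot: [3.141, -0.0, 1.575]
force: [0.1, -1.3, -0.8]
width: 47.1
gripper_force: 0.0
clock: 35.2
eef_pos: [707.7, -47.6, 14.4]
tool_rot: [3.141, -0.0, 1.575]
force: [-0.6, -0.6, 1.9]
width: 26.8
gripper_force: 59.0
```

```bash
python3 -m handwheel '[{"delta_pos":[0,0,1.5],"yaw":0},{"delta_pos":[0,0,3],"yaw":0},{"delta_pos":[-0.8,-1.3,0.5],"yaw":0},{"delta_pos":[-1.5,-2.7,0],"yaw":0},{"delta_pos":[-1.5,-2.7,0],"yaw":0},{"delta_pos":[-1.5,-2.7,0],"yaw":0},{"delta_pos":[-1,-1.9,0],"yaw":0},{"delta_pos":[-0.47,-1.04,0],"yaw":0},{"delta_pos":[0,0,0],"yaw":0},{"delta_pos":[0,0,0],"yaw":0}]'
python3 -m handwheel '[{"delta_pos":[0,0,-1],"yaw":0},{"delta_pos":[0,0,-1],"yaw":0},{"delta_pos":[0,0,-0.5],"yaw":0},{"delta_pos":[0,0,0],"yaw":0},{"delta_pos":[0,0,0],"yaw":0},{"delta_pos":[0,0,0],"yaw":0},{"delta_pos":[0,0,0],"yaw":0}]'
```

```text
clock: 36.03
eef_pos: [640.5, -170.7, 64.6]
tool_rot: [3.14, -0.001, 1.574]
force: [0.8, 0.4, -1.0]
width: 27.3
gripper_force: 59.1
clock: 36.62
eef_pos: [640.3, -171.0, 39.4]
tool_rot: [3.141, 0.0, 1.575]
force: [-0.3, 0.8, -0.2]
width: 27.1
gripper_force: 59.1
```

```bash
python3 -m handwheel '[{"delta_pos":[0,0,-0.25],"yaw":0},{"delta_pos":[0,0.3,0],"yaw":0},{"delta_pos":[0,0.6,0],"yaw":0},{"delta_pos":[0,0.6,0],"yaw":0},{"delta_pos":[0,0.6,0],"yaw":0},{"delta_pos":[0,0.6,0],"yaw":0},{"delta_pos":[0,0.3,0],"yaw":0},{"delta_pos":[0,0,0],"yaw":0},{"delta_pos":[0,0,0],"yaw":0},{"delta_pos":[0,0,0],"yaw":0}]'
python3 -m handwheel '[{"delta_pos":[0,0,-0.3],"yaw":0},{"delta_pos":[0,0,-0.3],"yaw":0},{"delta_pos":[0,0,0],"yaw":0},{"delta_pos":[0,0,0],"yaw":0}]'
```

```text
clock: 37.45
eef_pos: [639.8, -142.1, 36.8]
tool_rot: [3.142, 0.001, 1.574]
force: [-0.4, -4.8, -1.3]
width: 27.1
gripper_force: 61.5
clock: 37.78
eef_pos: [640.6, -141.6, 30.8]
tool_rot: [3.14, 0.001, 1.574]
force: [1.0, -5.5, -0.4]
width: 27.1
gripper_force: 61.3
```

```bash
python3 -m handwheel '[{"delta_pos":[0,0,-0.3],"yaw":0},{"delta_pos":[0,0,-0.3],"yaw":0},{"delta_pos":[0,0,-0.3],"yaw":0},{"delta_pos":[0,0,-0.05],"yaw":0},{"delta_pos":[0,0,0],"yaw":0},{"delta_pos":[0,0,0],"yaw":0}]'; python3 -m handwheel '[{"delta_pos":[0,0,0],"yaw":0},{"delta_pos":[0,0,0],"yaw":0},{"delta_pos":[0,0,0],"yaw":0},{"delta_pos":[0,0,0],"yaw":0}]' -0.31
python3 prof.py 641
```

```text
clock: 38.28
eef_pos: [640.3, -141.3, 20.9]
tool_rot: [3.141, 0.0, 1.574]
force: [0.4, -6.5, 0.3]
width: 27.0
gripper_force: 61.5
clock: 38.62
eef_pos: [639.7, -141.2, 20.8]
tool_rot: [-3.141, 0.0, 1.574]
force: [-0.5, -5.5, 0.5]
width: 29.5
gripper_force: 2.5
[ 639.71631688 -141.21730482   20.83370826] [-0.46362398 -5.5343923   0.52981297] 29.511030574895223
-216 0 None; -210 0 None; -204 0 None; -198 0 None; -192 0 None; -186 28 41.9; -180 332 42.4; -174 343 42.6; -168 390 42.7; -162 409 42.7; -156 433 42.7; -150 518 42.6; -144 514 42.4; -138 1182 38.5; -132 13 39.8; -126 593 40.4; -120 1320 34.3; -114 547 18.9; -108 736 18.8; -102 570 18.5; -96 146 18.5;
```

```bash
python3 -m handwheel '[{"delta_pos":[0,0,0],"yaw":0},{"delta_pos":[0,0,0],"yaw":0},{"delta_pos":[0,0,0],"yaw":0}]' -1;  python3 -m handwheel '[{"delta_pos":[0,-0.3,0],"yaw":0},{"delta_pos":[0,-0.2,0],"yaw":0},{"delta_pos":[0,-0.2,0],"yaw":0},{"delta_pos":[0,-0.2,0],"yaw":0},{"delta_pos":[0,0,0],"yaw":0},{"delta_pos":[0,0,0],"yaw":0}]'; python3 -m handwheel '[{"delta_pos":[0,-0.15,0],"yaw":0},{"delta_pos":[0,-0.15,0],"yaw":0},{"delta_pos":[0,0,0],"yaw":0},{"delta_pos":[0,0,0],"yaw":0},{"delta_pos":[0,0,0],"yaw":0}]'
```

```text
clock: 38.92
eef_pos: [639.9, -141.3, 21.1]
tool_rot: [3.142, 0.0, 1.574]
force: [0.5, -5.4, 2.5]
width: 26.8
gripper_force: 61.7
clock: 39.42
eef_pos: [639.9, -150.4, 21.1]
tool_rot: [3.141, 0.0, 1.574]
force: [0.6, -3.8, 0.8]
width: 26.6
gripper_force: 61.4
clock: 39.83
eef_pos: [639.9, -151.9, 21.1]
tool_rot: [-3.141, -0.001, 1.575]
force: [0.0, -0.2, 1.4]
width: 26.6
gripper_force: 61.3
```

```bash
python3 -m handwheel '[{"delta_pos":[0,-0.1,0],"yaw":0},{"delta_pos":[0,-0.15,0],"yaw":0},{"delta_pos":[0,0,0],"yaw":0},{"delta_pos":[0,0,0],"yaw":0},{"delta_pos":[0,0,0],"yaw":0}]'
```

```text
clock: 40.25
eef_pos: [639.8, -151.9, 21.1]
tool_rot: [-3.141, -0.004, 1.576]
force: [-0.7, 5.7, 3.9]
width: 26.4
gripper_force: 61.5
```

Contact reached; release, lift and check.

```bash
python3 -m handwheel '[{"delta_pos":[0,0,0],"yaw":0},{"delta_pos":[0,0,0],"yaw":0},{"delta_pos":[0,0,0],"yaw":0},{"delta_pos":[0,0,0],"yaw":0}]' 0.1; python3 -m handwheel '[{"delta_pos":[0,0,2],"yaw":0},{"delta_pos":[0,0,4],"yaw":0},{"delta_pos":[-2,2,4],"yaw":0},{"delta_pos":[-3,3,4],"yaw":0},{"delta_pos":[-2,3,3],"yaw":0},{"delta_pos":[0,0,0],"yaw":0},{"delta_pos":[0,0,0],"yaw":0},{"delta_pos":[0,0,0],"yaw":0},{"delta_pos":[0,0,0],"yaw":0}]'
for x in 491 566 641; do python3 prof.py $x; echo; done
python3 - <<'E'
from h import *
p=get_image("wrist");save(p,"fin.png")
E
```

```text
clock: 40.58
eef_pos: [639.8, -156.0, 21.0]
tool_rot: [-3.142, 0.0, 1.574]
force: [0.3, -1.0, 0.1]
width: 47.3
gripper_force: 0.0
clock: 41.33
eef_pos: [583.6, -91.8, 169.4]
tool_rot: [-3.14, 0.001, 1.573]
force: [0.2, -0.5, -0.1]
width: 47.2
gripper_force: 0.0
[583.56807487 -91.80161461 169.43106931] [ 0.19152192 -0.50180124 -0.09221435] 47.2097626794717
-216 0 None; -210 0 None; -204 1 40.5; -198 26 40.1; -192 61 42.1; -186 82 42.2; -180 99 42.4; -174 104 42.7; -168 105 42.5; -162 110 42.6; -156 107 42.6; -150 116 42.5; -144 116 42.6; -138 121 42.6; -132 120 42.4; -126 127 42.3; -120 146 41.4; -114 128 40.3; -108 242 32.0; -102 130 18.8; -96 41 30.0; 
[583.48431801 -91.80541846 169.19505338] [-0.85456649 -0.17606829  0.52387322] 46.84328771732039
-216 97 40.2; -210 96 40.4; -204 98 40.4; -198 90 40.5; -192 94 42.1; -186 104 42.4; -180 111 42.7; -174 114 42.5; -168 118 42.6; -162 126 42.6; -156 129 42.6; -150 129 42.6; -144 127 42.5; -138 134 42.4; -132 155 40.6; -126 256 39.5; -120 170 26.5; -114 159 18.6; -108 142 18.5; -102 131 18.4; -96 18 18.5; 
[583.40885449 -91.76237043 169.11017568] [ 0.31813308  0.40145807 -0.80655704] 46.73665549922207
-216 27 40.5; -210 14 40.4; -204 9 40.3; -198 1 40.9; -192 0 None; -186 0 None; -180 0 None; -174 0 None; -168 0 None; -162 0 None; -156 11 42.1; -150 63 41.4; -144 128 40.2; -138 286 33.7; -132 112 18.8; -126 167 18.9; -120 119 18.4; -114 124 18.3; -108 127 18.3; -102 131 18.4; -96 20 18.8;
```

View pics/fin.png

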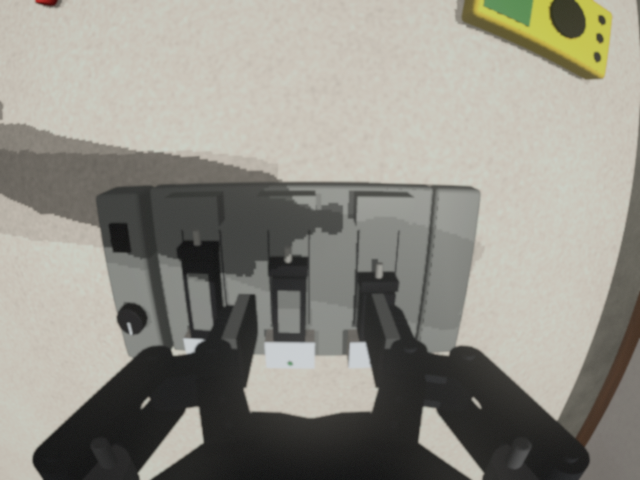

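```bash
python3 -c "
from cell import ctrl
print(ctrl.finish_job())"
```

```text
the job is handed in; nothing more can be done
None
```

I loaded all three packs in order (longest next to the pod, middle-sized in the middle bay, shortest in the last bay) and handed the job in at about 41 s. The last depth readings put each tail where a pack fully home against the contacts should leave it, with the slider behind it, but the hand-in returned no verdict.

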